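Espresso cups onto their saucers

TASK

Get the coffee corner ready to serve: stand each of the four espresso cups upright in the middle of the saucer of its own colour, setting it down gently rather than dropping it. Leave the saucers, the sugar jar and the milk jug where they are.

Things in the scene. Friction and masses are not known exactly. Their poses are not given: they have to be found in the camera images.
- cup_red: The red espresso cup, loose, upright, 0.08 to 0.16 kg. Straight round wall 54 mm in outside diameter (40 mm foot over the lowest 12 mm), 56 mm tall, wall 4 mm, open on top. An ear handle sticks out along the cup's own +x to 47 mm from its axis, heights 12 to 49 mm, 7 mm thick: grip across the wall along the cup's y, clear of the handle. Origin: centre of the underside; z up.
- cup_yellow: The yellow espresso cup, loose, upright, 0.08 to 0.16 kg. Straight round wall 54 mm in outside diameter (40 mm foot over the lowest 12 mm), 56 mm tall, wall 4 mm, open on top. An ear handle sticks out along the cup's own +x to 47 mm from its axis, heights 12 to 49 mm, 7 mm thick: grip across the wall along the cup's y, clear of the handle. Origin: centre of the underside; z up.
- cup_blue: The blue espresso cup, loose, upright, 0.08 to 0.16 kg. Straight round wall 54 mm in outside diameter (40 mm foot over the lowest 12 mm), 56 mm tall, wall 4 mm, open on top. An ear handle sticks out along the cup's own +x to 47 mm from its axis, heights 12 to 49 mm, 7 mm thick: grip across the wall along the cup's y, clear of the handle. Origin: centre of the underside; z up.
- cup_green: The green espresso cup, loose, upright, 0.08 to 0.16 kg. Straight round wall 54 mm in outside diameter (40 mm foot over the lowest 12 mm), 56 mm tall, wall 4 mm, open on top. An ear handle sticks out along the cup's own +x to 47 mm from its axis, heights 12 to 49 mm, 7 mm thick: grip across the wall along the cup's y, clear of the handle. Origin: centre of the underside; z up.
- saucer_red: The red glazed saucer, loose, lying on the counter, about 0.16 kg. Round, 124 mm across the rim and 13 mm high; its inside floor is flat, 5 mm above its underside and at least 72 mm across, with a thin white ring round its centre; the rim slopes up around it. Origin: centre of the underside; z up. Every cup belongs on the saucer of the same colour.
- saucer_yellow: The yellow glazed saucer, loose, lying on the counter, about 0.16 kg. Round, 124 mm across the rim and 13 mm high; its inside floor is flat, 5 mm above its underside and at least 72 mm across, with a thin white ring round its centre; the rim slopes up around it. Origin: centre of the underside; z up. Every cup belongs on the saucer of the same colour.
- saucer_blue: The blue glazed saucer, loose, lying on the counter, about 0.16 kg. Round, 124 mm across the rim and 13 mm high; its inside floor is flat, 5 mm above its underside and at least 72 mm across, with a thin white ring round its centre; the rim slopes up around it. Origin: centre of the underside; z up. Every cup belongs on the saucer of the same colour.
- saucer_green: The green glazed saucer, loose, lying on the counter, about 0.16 kg. Round, 124 mm across the rim and 13 mm high; its inside floor is flat, 5 mm above its underside and at least 72 mm across, with a thin white ring round its centre; the rim slopes up around it. Origin: centre of the underside; z up. Every cup belongs on the saucer of the same colour.
- sugar_jar: Bystander: loose white sugar jar with a wooden-coloured lid, 58 mm in diameter, 72 mm tall, standing somewhere among the cups and saucers. Must stay where it is. Origin: centre of the underside.
- milk_jug: Bystander: loose empty steel milk jug, 66 mm in diameter, 70 mm tall, ear handle along its own +y to at most 70 mm from its axis, standing among the cups. Must stay where it is. Origin: centre of the underside. (Also among the cups: two flat chocolates, 26 x 26 x 8 mm, low enough to pass over; all else stands beyond 0.78 m or at the sides.)
Not all that is in view belongs to the job. Of the things that look like the saucer_green, the smaller one is meant.

How it is judged:
By the outcome, as a careful person would: the job done as asked, in the order asked, and still so for the second after the job is handed in, with the robot touching nothing.
It also fails if it takes over 99 s, if anything falls off the work surface, if the arm or the gripper's body presses on something with over 40 N, if the wrist force passes 120 N, or if a joint passes its speed limit or range.

ROBOT

A 7-joint arm with a two-finger parallel gripper is mounted at the origin on the work surface. World frame = base frame: x ahead of the robot, y to its left, z up, the work surface at z = 0. Lengths are in m, angles in rad, forces in N, time in s.
With the tool pointing down it reaches from about 0.425 to 0.875 m from the base axis. Payload 4.7 kg.
Tool frame: the origin (TCP) lies midway between the tips of the shut fingers; the grasp point (between the pads) lies 19 mm behind it; x points along the fingers, z is the direction in which the jaws open and shut, and the axes are right-handed (so a half turn about x gives the same grasp; the last joint's range is limited). The gripper opens to 87 mm and grips with 3 to 60 N. Pads are 19 mm wide; open, the fingers measure 117 mm over their backs; the gripper's body (75 mm by 190 mm) begins 51 mm behind the grasp point.
Start: joints at [1.28, 0.321, -0.07, 1.45, 0.023, 1.371, -0.057], TCP at [0.195, -0.62, 0.223] pointing down, gripper open.
Joint ranges: [-2.86, 2.86], [-0.3, 2.09], [-1.38, 1.24], [0.06, 2.45], [-1.56, 4.7], [0.09, 2.05], [-2.69, 2.69]. Speed limits (rad/s): [2.57, 2.57, 3.14, 3.14, 3.14, 3.14, 3.14].

INTERFACE

Orientations are given as a rotation vector (axis times angle).
In Python, from bench import ctrl, vision, close_job gives the robot as it stands. The module is installed in compiled form; this text tells all that it offers.
- The arm moves only by the tool servo_tool, never from a script. Its argument "commands" is a list that holds one entry, the list of rows, each a list of 7 numbers: the turn, a rotation vector about the tool's x, y, z in degrees, then the shift along the tool's x, y, z in mm, then the finger opening in mm, from 0 to 87. In form: [[[wx, wy, wz, x, y, z, grip], ...]]. A call has 1 to 5 rows; each row is the pose to reach, as a shift and turn from the pose commanded when the call began, along the tool's axes at that moment; what a row does not reach only later rows make up. A row lasts 1/8 s, in which the tool goes at most 62.5 mm and 10.7 degrees, less where a joint would pass 70% of its speed; a pose out of reach is approached as far as the arm can. A call with a gripper value outside its range is refused whole. The fingers move at their own pace and stop on an object; "newtons" is the grip in N (left out, the last holds). Time passes only in rows, so rows that repeat a pose let the fingers close. It gives the time, the measured TCP pose, the force and the opening at its end, in the units of the state.
- ctrl.get_state(): the state, without advancing time (a new reading comes with each control period).
- vision.get_image(name): name is "side" or "top" or "wrist"; returns the picture (420x560x3 uint8, red, green, blue); there is no depth.
- vision.camera_info(name): a dict with "fov_y" (degrees; the focal length in pixels is half the picture's height over the tangent of half this angle, whatever the lens; pixels are square), "cx", "cy" (the principal point, pixels), "pose" (4x4, takes a point from camera to world coordinates). Camera axes: x right, y down, z forward; pixel columns grow to the right and rows downward; lengths in m; the calibration is good to about 2 mm. A picture is of the moment at which its call begins: read the wrist's pose just before it. camera_info takes no time and is no camera call; for the wrist camera it gives the pose at the moment of the call.
- close_job(): hands the job in, once; it reports no verdict.
The state is a dict: "time": time; "joint_positions": joint angles; "qd": joint speeds; "joint_torque": joint torques, N m; "position": TCP position; "tool_rot": TCP orientation; "ft_force": force on the tool from outside, world axes, zero at the start; "torque": the same for the moment, N m; "grip_width": opening from 0.0 (shut) to 1.0 (fully open).
Only numpy, scipy, OpenCV 4.12 (cv2) and the standard library are available. Lean on these libraries where they do the work, as an engineer would, in place of code of your own. Each camera call takes 0.05 s, during which the arm holds its last target. There are 200 camera calls.

## Working session

There is one attempt and no reset: what is moved stays moved. The work goes in short steps, Python scripts to look and compute and a tool call to move; the robot and the scene stay as the last step left them, time stands still between calls to the robot, and variables do not carry over. Pictures are saved under pics/ and viewed, about 12 in all and at most 16, crops included, and the job is handed in when it is done.

Besides the shell and the picture viewer there is one more tool, called by a JSON object that holds its "name" and its "arguments", one argument or row to a line. servo_tool: Moves the arm, as the interface text tells. Its arguments: {"type":"object","properties":{"commands":{"type":"array"},"newtons":{"type":"number"}},"required":["commands"]}

```bash
mkdir -p pics; python3 - <<'E'
from bench import ctrl, vision
import cv2
for n in("top","side"):
    im=vision.get_image(n); cv2.imwrite(f"pics/{n}0.png",im[:,:,::-1])
    i=vision.camera_info(n); print(n,i)
s=ctrl.get_state();print(s)
E
```

```text
top {'fov_y': 51.180309242361794, 'cx': 276.2186015009673, 'cy': 204.73762946050468, 'pose': array([[ 0.02587027, -0.99482108,  0.09829416,  0.40121253],
       [-0.99950894, -0.02400179,  0.02014447,  0.09148331],
       [-0.01768091, -0.09876703, -0.9949535 ,  1.42019862],
       [ 0.        ,  0.        ,  0.        ,  1.        ]])}
side {'fov_y': 53.64029985547241, 'cx': 275.2333025664655, 'cy': 205.78996107510864, 'pose': array([[-0.75390376, -0.45666489,  0.47232012, -0.05447696],
       [-0.65685613,  0.53816147, -0.52813091,  0.73502409],
       [-0.01300565, -0.70840625, -0.70568508,  0.91401652],
       [ 0.        ,  0.        ,  0.        ,  1.        ]])}
{'time': 0.1, 'joint_positions': array([ 1.28012362,  0.3217073 , -0.07009304,  1.4515508 ,  0.02260303,
        1.3707549 , -0.05684945]), 'qd': array([ 9.49257074e-04, -9.84130260e-05,  7.65516026e-04, -9.45046981e-04,
        5.45153121e-04, -3.93371780e-04,  6.49017377e-04]), 'joint_torque': array([-2.42542974e-04, -4.92570734e+01, -4.05293601e-01, -3.13399351e+01,
       -6.39047334e-02,  3.94768640e-02,  1.09449613e-04]), 'position': array([ 0.19486479, -0.61960229,  0.22159903]), 'tool_rot': array([ 0.98268848,  1.33954138, -0.98120949]), 'ft_force': array([ 0.06074879, -0.29693256,  0.18794071]), 'torque': array([ 0.03331657, -0.01799247, -0.00479618]), 'grip_width': 1.0011328228642602}
```

View pics/top0.png

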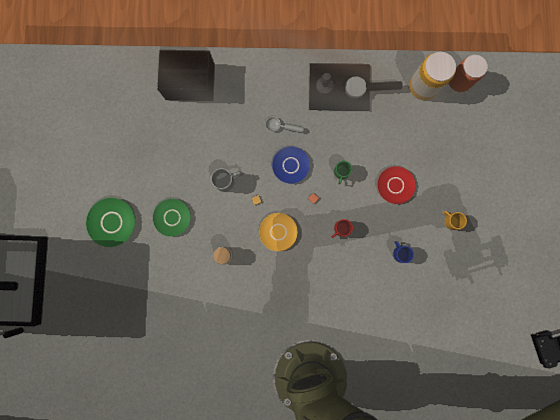

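View pics/side0.png

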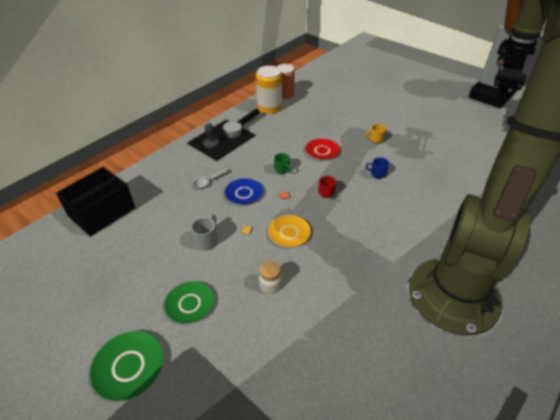

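The scene, in `top` pixels:
- **Green saucer candidates:** (111,222) is large and (172,218) is small. I choose the small one.
- **Other saucers:** blue (291,165), red (397,185), yellow (279,232).
- **Cups:** green (343,170), red (343,229), yellow (457,220), blue (403,254).
- **Bystanders:** jug (223,179), jar (222,256), chocolates (257,200) and (314,199).

Next I fit silhouettes in both cameras.

```bash
cat > h.py <<'E'
import numpy as np, cv2
from scipy.optimize import minimize
from bench import ctrl, vision
HUE=dict(red=[(0,7),(172,180)],yellow=[(17,32)],blue=[(108,128)],green=[(55,80)])
def cam(n):
    i=vision.camera_info(n); return (210/np.tan(np.radians(i['fov_y']/2)),i['cx'],i['cy'],np.array(i['pose']))
def proj(c,P):
    f,cx,cy,T=c; p=(np.asarray(P)-T[:3,3])@T[:3,:3]; return np.c_[cx+f*p[:,0]/p[:,2],cy+f*p[:,1]/p[:,2]]
def back(c,u,v,z):
    f,cx,cy,T=c; d=T[:3,:3]@np.array([(u-cx)/f,(v-cy)/f,1]); t=(z-T[2,3])/d[2]; return (T[:3,3]+t*d)[:2]
def mask(im,col,smin=110,vmin=35):
    h=cv2.cvtColor(im,cv2.COLOR_RGB2HSV); m=np.zeros(im.shape[:2],np.uint8)
    for a,b in HUE[col]: m|=cv2.inRange(h,(a,smin,vmin),(b,255,255))
    return m
def blobs(m,amin=40):
    n,l,s,c=cv2.connectedComponentsWithStats(m); return [(s[k,4],c[k],(l==k)) for k in range(1,n) if s[k,4]>amin]
a=np.linspace(0,2*np.pi,40,endpoint=False)
def ring(r,z): return np.c_[r*np.cos(a),r*np.sin(a),0*a+z]
def silh(c,parts,x,y,yaw,shape,S=4):
    R=np.array([[np.cos(yaw),-np.sin(yaw),0],[np.sin(yaw),np.cos(yaw),0],[0,0,1]])
    m=np.zeros((shape[0]*S,shape[1]*S),np.uint8)
    for P in parts:
        p=proj(c,P@R.T+[x,y,0]); cv2.fillConvexPoly(m,cv2.convexHull(np.round(p*S+S/2-.5).astype(np.int32)),255)
    return cv2.resize(m,shape[::-1],interpolation=cv2.INTER_AREA)/255.
hx=lambda x0,x1,z0,z1:np.array([[x,y,z] for x in(x0,x1) for y in(-.0035,.0035) for z in(z0,z1)])
CUP=[np.r_[ring(.027,.012),ring(.027,.056)],np.r_[ring(.02,0),ring(.02,.012)],
     hx(.02,.047,.042,.049),hx(.02,.047,.012,.019),hx(.040,.047,.012,.049)]
SAU=[np.r_[ring(.062,.013),ring(.04,0)]]
def fit(c,parts,m,x,y,yaws,dz=0):
    parts=[p+[0,0,dz] for p in parts]
    ys,xs=np.nonzero(m); x0,x1,y0,y1=max(xs.min()-25,0),xs.max()+25,max(ys.min()-25,0),ys.max()+25
    t=m[y0:y1,x0:x1].astype(float); c=(c[0],c[1]-x0,c[2]-y0,c[3])
    e=lambda q:np.abs(silh(c,parts,q[0],q[1],q[2]*20,t.shape)-t).sum()
    best=min((minimize(e,[x,y,w/20],method='Nelder-Mead',options=dict(initial_simplex=np.array([[x,y,w/20],[x+.008,y,w/20],[x,y+.008,w/20],[x,y,w/20+.02]]),xatol=1e-4,fatol=.02)) for w in yaws),key=lambda r:r.fun)
    q=best.x; return round(q[0],4),round(q[1],4),round(np.degrees(q[2]*20)%360,1),round(best.fun/t.sum(),2)
E
python3 - <<'E'
from h import *
for n in("top","side"):
    im=cv2.imread(f"pics/{n}0.png")[:,:,::-1].copy(); c=cam(n)
    for col in HUE:
        for A,ct,m in blobs(mask(im,col),60):
            x,y=back(c,*ct,.02)
            if not(.3<x<.8 and -.6<y<.6): continue
            hull=cv2.convexHull(np.argwhere(m)[:,::-1].astype(np.int32))
            big=A>(700 if n=='top' else 900) or cv2.contourArea(hull)>700
            if big:
                mm=np.zeros(m.shape,np.uint8);cv2.fillConvexPoly(mm,hull,1); r=fit(c,SAU,mm>0,x,y,[0])
            else:
                mm=cv2.morphologyEx(m.astype(np.uint8),cv2.MORPH_CLOSE,np.ones((3,3))); r=fit(c,CUP,mm>0,x,y,np.arange(0,6.2,.785))
            print(n,col,'SAU' if big else 'cup',A,ct.round(),r)
c=cam('top')
print('jug',back(c,223,179,.07),'jar',back(c,222,256,.072))
im=cv2.imread("pics/top0.png")[140:280,200:480]; cv2.imwrite("pics/crop.png",cv2.resize(im,None,fx=2.85,fy=2.85,interpolation=cv2.INTER_CUBIC))
E
```

```text
top red SAU 908 [396. 185.] (np.float64(0.6151), np.float64(-0.265), np.float64(17.9), np.float64(0.02))
top red cup 145 [395. 185.] (np.float64(0.6093), np.float64(-0.2469), np.float64(298.8), np.float64(1.16))
top red cup 269 [343. 228.] (np.float64(0.4711), np.float64(-0.0928), np.float64(130.6), np.float64(0.09))
top yellow cup 62 [256. 200.] (np.float64(0.5414), np.float64(0.1766), np.float64(36.6), np.float64(3.4))
top yellow cup 345 [455. 220.] (np.float64(0.5015), np.float64(-0.4444), np.float64(51.4), np.float64(0.08))
top yellow SAU 936 [278. 232.] (np.float64(0.4544), np.float64(0.1121), np.float64(20.5), np.float64(0.02))
top yellow cup 154 [278. 231.] (np.float64(0.4549), np.float64(0.1105), np.float64(15.8), np.float64(0.69))
top blue SAU 818 [291. 164.] (np.float64(0.6724), np.float64(0.0767), np.float64(16.1), np.float64(0.05))
top blue cup 130 [290. 165.] (np.float64(0.6574), np.float64(0.0777), np.float64(356.6), np.float64(1.17))
top blue cup 218 [403. 253.] (np.float64(0.3931), np.float64(-0.2809), np.float64(33.3), np.float64(0.23))
top green SAU 818 [171. 217.] 
[... 730 characters left out ...]
yellow cup 193 [268. 270.] (np.float64(0.399), np.float64(0.2552), np.float64(313.9), np.float64(0.98))
side blue cup 290 [379. 167.] (np.float64(0.3924), np.float64(-0.2822), np.float64(299.0), np.float64(0.19))
side blue SAU 672 [244. 191.] (np.float64(0.671), np.float64(0.0736), np.float64(0.1), np.float64(0.05))
side green cup 252 [282. 163.] (np.float64(0.6501), np.float64(-0.0932), np.float64(310.0), np.float64(0.26))
side green SAU 1183 [189. 302.] (np.float64(0.4913), np.float64(0.4551), np.float64(4.4), np.float64(0.05))
side green cup 164 [189. 303.] (np.float64(0.4945), np.float64(0.4539), np.float64(331.0), np.float64(2.51))
jug [0.61125784 0.2869106 ] jar [0.37274832 0.28066114]
```

View pics/crop.png

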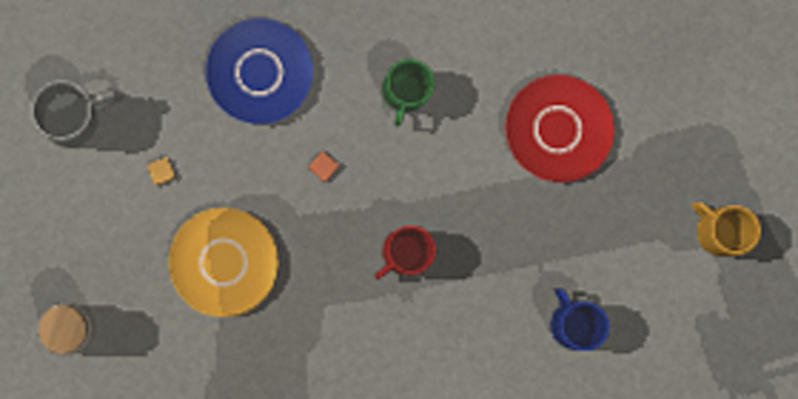

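The crop confirms all four cups with their handles, and the saucers with their rings. The two cameras agree to about 3 mm. Now a helper to turn targets into tool-axis moves.

```bash
cat > go.py <<'E'
import sys, numpy as np
from scipy.spatial.transform import Rotation as Ro
from bench import ctrl
def tgt(jaw):
    j=np.radians(jaw); X=np.array([0,0,-1.]); Z=np.array([np.cos(j),np.sin(j),0]); return np.c_[X,np.cross(Z,X),Z]
def go(x,y,z,jaw=None):
    s=ctrl.get_state(); R=Ro.from_rotvec(s['tool_rot']).as_matrix(); p=s['position']
    Z=R[:,2]; print('t',round(s['time'],2),'pos',p.round(4),'jaw',round(np.degrees(np.arctan2(Z[1],Z[0])),1),'tilt',np.degrees(np.arccos(-R[2,0])).round(2),'q',s['joint_positions'].round(2),'F',s['ft_force'].round(1),'grip',round(s['grip_width']*87,1))
    if jaw is None: jaw=np.degrees(np.arctan2(Z[1],Z[0]))
    for f in(0,180):
        w=np.degrees(Ro.from_matrix(R.T@tgt(jaw+f)).as_rotvec()); print('  turn',w.round(1),'shift',((R.T@(np.array([x,y,z])-p))*1000).round(1))
if __name__=='__main__':
    v=[float(k) for k in sys.argv[1:]]
    while v: go(*v[:4]); v=v[4:]
E
python3 go.py .5005 -.446 .2 141
```

```text
t 0.1 pos [ 0.1949 -0.6196  0.2216] jaw -72.5 tilt 0.09 q [ 1.28  0.32 -0.07  1.45  0.02  1.37 -0.06] F [ 0.1 -0.3  0.2] grip 87.1
  turn [ 1.465e+02 -0.000e+00  1.000e-01] shift [ 21.7 343.7 -73.8]
  turn [-33.5  -0.1  -0. ] shift [ 21.7 343.7 -73.8]
```

{"name": "servo_tool", "arguments": {
  "commands": [
    [[-5, 0, 0, 4, 50, -10, 87], [-12, 0, 0, 8, 105, -22, 87], [-18, 0, 0, 12, 160, -34, 87], [-25, 0, 0, 16, 215, -46, 87], [-30, 0, 0, 20, 260, -56, 87]]
  ]
}}

```text
time: 0.72
position: [0.4283, -0.4866, 0.202]
tool_rot: [0.578, 1.493, -0.576]
ft_force: [0.4, -0.4, 0.4]
grip_width: 0.996
```

{"name": "servo_tool", "arguments": {
  "commands": [
    [[-2, 0, 0, 1, 35, -7, 87], [-3.5, 0, 0, 2, 65, -13, 87], [-3.5, 0, 0, 2, 84, -18, 87], [-3.5, 0, 0, 2, 84, -18, 87]]
  ]
}}

```text
time: 1.23
position: [0.4702, -0.4134, 0.2011]
tool_rot: [0.532, 1.504, -0.532]
ft_force: [-0.0, -1.0, -0.7]
grip_width: 1.001
```

```bash
cat > look.py <<'E'
import sys
from h import *
# look.py name kind col x y yaw dz
def look(name,items,n='wrist'):
    c=cam(n); im=vision.get_image(n); cv2.imwrite(f"pics/{name}.png",im[:,:,::-1])
    for kind,col,x,y,yaw in items:
        m=mask(im,col); m=cv2.morphologyEx(m,cv2.MORPH_CLOSE,np.ones((3,3))); u=proj(c,[[x,y,.03]])[0]
        B=[b for b in blobs(m,150) if np.linalg.norm(b[1]-u)<90]
        if not B: print(kind,col,'none near',u); continue
        b=max(B,key=lambda b:b[0])[2]
        if kind=='SAU': 
            mm=np.zeros(m.shape,np.uint8);cv2.fillConvexPoly(mm,cv2.convexHull(np.argwhere(b)[:,::-1].astype(np.int32)),1);b=mm>0
            print(kind,col,u.round(),fit(c,SAU,b,x,y,[0]))
        else:
            k,_=cv2.findContours(b.astype(np.uint8),cv2.RETR_EXTERNAL,cv2.CHAIN_APPROX_NONE); mm=np.zeros(m.shape,np.uint8)
            if 0<1: cv2.drawContours(mm,k,-1,1,-1)
            print(kind,col,u.round(),fit(c,CUP,mm>0,x,y,np.radians([yaw-25,yaw,yaw+25])))
E
python3 - <<'E'
from look import look
look('w1',[('cup','yellow',.5005,-.446,53)])
E
python3 go.py .5005 -.446 .023 141
```

```text
cup yellow [321. 196.] (np.float64(0.5008), np.float64(-0.4447), np.float64(51.2), np.float64(0.06))
t 1.27 pos [ 0.4691 -0.4152  0.201 ] jaw -39.1 tilt 0.09 q [ 0.94  0.3  -0.32  1.54  0.1   1.32 -0.07] F [0.2 0.  0. ] grip 86.9
  turn [ 1.799e+02  1.000e-01 -1.000e-01] shift [178.   -3.9  43.7]
  turn [-0.1  0.   0.1] shift [178.   -3.9  43.7]
```

View pics/w1.png

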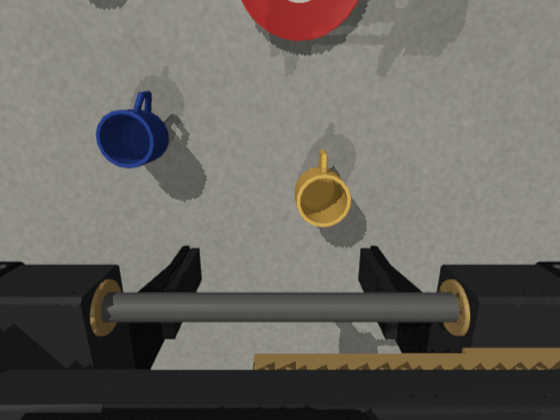

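The wrist view agrees: yellow cup at pixel (322,195), fit (0.501,-0.445), yaw 51°. Blue is at (132,138) and the red saucer at the top edge. I align over yellow, then descend.

{"name": "servo_tool", "arguments": {
  "commands": [
    [[0, 0, 0, 15, -2, 20, 87], [0, 0, 0, 50, -3, 43, 87], [0, 0, 0, 90, -3, 43, 87], [0, 0, 0, 100, -3, 43, 87], [0, 0, 0, 100, -3, 43, 87]]
  ]
}}

```text
time: 1.9
position: [0.5002, -0.445, 0.1006]
tool_rot: [0.534, 1.505, -0.535]
ft_force: [0.0, 0.1, 0.2]
grip_width: 0.998
```

```bash
python3 go.py .5008 -.4447 .023 141
```

```text
t 1.9 pos [ 0.5002 -0.445   0.1006] jaw -39.1 tilt 0.05 q [ 0.92  0.46 -0.3   1.53  0.14  1.17 -0.09] F [0.  0.1 0.2] grip 86.8
  turn [1.799e+02 1.000e-01 1.000e-01] shift [77.6  0.7  0.3]
  turn [-0.1 -0.   0. ] shift [77.6  0.7  0.3]
```

{"name": "servo_tool", "arguments": {
  "commands": [
    [[0, 0, 0, 25, 0.5, 0, 87], [0, 0, 0, 55, 0.5, 0, 87], [0, 0, 0, 72, 0.5, 0, 87], [0, 0, 0, 78, 0.5, 0, 87], [0, 0, 0, 78, 0.5, 0, 87]]
  ]
}}

```text
time: 2.52
position: [0.502, -0.4441, 0.0235]
tool_rot: [0.533, 1.503, -0.534]
ft_force: [-0.1, -0.1, 1.1]
grip_width: 0.998
```

{"name": "servo_tool", "arguments": {
  "commands": [
    [[0, 0, 0, 0, 0, 0, 65], [0, 0, 0, 0, 0, 0, 50], [0, 0, 0, 0, 0, 0, 45], [0, 0, 0, 0, 0, 0, 45], [0, 0, 0, 0, 0, 0, 45]]
  ],
  "newtons": 15
}}

```text
time: 3.15
position: [0.5016, -0.4436, 0.0228]
tool_rot: [0.533, 1.504, -0.533]
ft_force: [-0.0, -0.0, 1.5]
grip_width: 0.626
```

{"name": "servo_tool", "arguments": {
  "commands": [
    [[0, 0, 0, -10, 0, 0, 45], [0, 0, 0, -35, 0, 0, 45], [0, 0, 0, -70, 0, 0, 45], [0, 0, 0, -100, 0, 0, 45], [0, 0, 0, -110, 0, 0, 45]]
  ]
}}

```text
time: 3.78
position: [0.5027, -0.4444, 0.1353]
tool_rot: [0.532, 1.5, -0.534]
ft_force: [0.9, -0.1, -1.6]
grip_width: 0.624
```

```bash
python3 go.py .4534 .111 .133 141 .4534 .111 .133 103
```

```text
t 3.77 pos [ 0.5027 -0.4444  0.1353] jaw -39.0 tilt 0.24 q [ 0.92  0.43 -0.31  1.5   0.13  1.23 -0.09] F [ 0.9 -0.1 -1.6] grip 54.3
  turn [180.    0.   -0.4] shift [   0.6  400.3 -388.1]
  turn [-0.   0.2  0. ] shift [   0.6  400.3 -388.1]
t 3.77 pos [ 0.5027 -0.4444  0.1353] jaw -39.0 tilt 0.24 q [ 0.92  0.43 -0.31  1.5   0.13  1.23 -0.09] F [ 0.9 -0.1 -1.6] grip 54.3
  turn [-1.42e+02  1.00e-01  3.00e-01] shift [   0.6  400.3 -388.1]
  turn [38.   0.2 -0.1] shift [   0.6  400.3 -388.1]
```

{"name": "servo_tool", "arguments": {
  "commands": [
    [[0, 0, 0, 0, 20, -20, 45], [0, 0, 0, 0, 58, -56, 45], [0, 0, 0, 0, 98, -95, 45], [0, 0, 0, 0, 138, -134, 45], [0, 0, 0, 0, 178, -173, 45]]
  ]
}}

```text
time: 4.4
position: [0.4784, -0.1943, 0.1317]
tool_rot: [0.533, 1.505, -0.533]
ft_force: [0.8, 0.4, -0.7]
grip_width: 0.626
```

{"name": "servo_tool", "arguments": {
  "commands": [
    [[0, 0, 0, 0, 40, -39, 45], [0, 0, 0, 0, 80, -77, 45], [0, 0, 0, 0, 115, -111, 45], [0, 0, 0, 0, 140, -135, 45], [0, 0, 0, 0, 150, -145, 45]]
  ]
}}

```text
time: 5.03
position: [0.4604, 0.0134, 0.1321]
tool_rot: [0.53, 1.506, -0.531]
ft_force: [0.3, -1.2, -0.5]
grip_width: 0.626
```

```bash
python3 - <<'E'
from look import look
look('w2',[('SAU','yellow',.4534,.111,0),('SAU','blue',.672,.075,0),('cup','red',.4705,-.0945,130)])
E
python3 go.py .4534 .111 .133 141
```

```text
SAU yellow [194. 122.] (np.float64(0.4538), np.float64(0.1112), np.float64(4.1), np.float64(0.02))
SAU blue [464. -44.] (np.float64(0.6731), np.float64(0.0764), np.float64(6.7), np.float64(0.01))
cup red [362. 290.] (np.float64(0.4349), np.float64(-0.1677), np.float64(358.8), np.float64(1.0))
t 5.08 pos [0.4605 0.0142 0.1322] jaw -38.8 tilt 0.06 q [ 0.55  0.01 -0.63  2.    0.01  1.14 -0.77] F [-0.3  1.5 -0.9] grip 54.4
  turn [-1.798e+02 -0.000e+00 -1.000e-01] shift [ -0.8  71.  -66.2]
  turn [ 0.2 -0.1  0. ] shift [ -0.8  71.  -66.2]
```

View pics/w2.png

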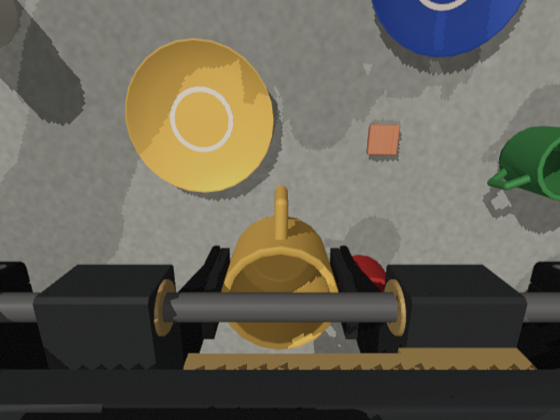

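The cup is held upright at (280,290), with the yellow saucer at (200,117). The fit puts the saucer at (0.4538,0.1112).

{"name": "servo_tool", "arguments": {
  "commands": [
    [[0, 0, 0, 0, 15, -13, 45], [0, 0, 0, 0, 45, -40, 45], [0, 0, 0, 0, 66, -60, 45], [0, 0, 0, 5, 73, -66, 45], [0, 0, 0, 20, 73, -66, 45]]
  ]
}}

```text
time: 5.7
position: [0.4567, 0.1085, 0.1121]
tool_rot: [0.534, 1.503, -0.534]
ft_force: [1.0, -0.5, -1.8]
grip_width: 0.626
```

{"name": "servo_tool", "arguments": {
  "commands": [
    [[0, 0, 0, 20, 0, 0, 45], [0, 0, 0, 45, 0, 0, 45], [0, 0, 0, 62, 0, 0, 45], [0, 0, 0, 67, 0, 0, 45], [0, 0, 0, 67, 0, 0, 45]]
  ]
}}

```text
time: 6.32
position: [0.456, 0.1094, 0.0454]
tool_rot: [0.534, 1.505, -0.534]
ft_force: [0.4, 0.5, -1.3]
grip_width: 0.627
```

```bash
python3 go.py .4547 .1123 .028 141
```

```text
t 6.33 pos [0.456  0.1094 0.0454] jaw -39.1 tilt 0.02 q [ 0.4   0.17 -0.73  2.06  0.14  0.96 -1.09] F [ 0.4  0.5 -1.3] grip 54.5
  turn [179.9   0.    0. ] shift [17.4  1.4 -2.8]
  turn [-0.1 -0.   0. ] shift [17.4  1.4 -2.8]
```

{"name": "servo_tool", "arguments": {
  "commands": [
    [[0, 0, 0, 2, 1.5, -3, 45], [0, 0, 0, 7, 1.5, -3, 45], [0, 0, 0, 11, 1.5, -3, 45], [0, 0, 0, 14, 1.5, -3, 45], [0, 0, 0, 16, 1.5, -3, 45]]
  ]
}}

```text
time: 6.95
position: [0.4544, 0.1127, 0.0293]
tool_rot: [0.533, 1.504, -0.533]
ft_force: [0.7, -0.7, -2.5]
grip_width: 0.624
```

{"name": "servo_tool", "arguments": {
  "commands": [
    [[0, 0, 0, 0.5, 0, 0, 45], [0, 0, 0, 1, 0, 0, 45], [0, 0, 0, 1.5, 0, 0, 45], [0, 0, 0, 1.5, 0, 0, 45]]
  ]
}}

```text
time: 7.45
position: [0.4545, 0.1128, 0.0281]
tool_rot: [0.533, 1.504, -0.533]
ft_force: [-0.3, 0.5, -1.9]
grip_width: 0.626
```

{"name": "servo_tool", "arguments": {
  "commands": [
    [[0, 0, 0, 0.4, 0, 0, 45], [0, 0, 0, 0.8, 0, 0, 45], [0, 0, 0, 1, 0, 0, 45], [0, 0, 0, 1, 0, 0, 45]]
  ]
}}

```text
time: 7.95
position: [0.4546, 0.1128, 0.0276]
tool_rot: [0.533, 1.504, -0.534]
ft_force: [-1.9, 0.1, 5.7]
grip_width: 0.626
```

Contact is felt (+5.7 N), so I release and rise.

{"name": "servo_tool", "arguments": {
  "commands": [
    [[0, 0, 0, 0, 0, 0, 58], [0, 0, 0, 0, 0, 0, 64], [0, 0, 0, 0, 0, 0, 72], [0, 0, 0, 0, 0, 0, 72], [0, 0, 0, -3, 0, 0, 72]]
  ]
}}

```text
time: 8.57
position: [0.4543, 0.1128, 0.0299]
tool_rot: [0.533, 1.505, -0.533]
ft_force: [-0.3, 0.2, 0.1]
grip_width: 0.819
```

{"name": "servo_tool", "arguments": {
  "commands": [
    [[0, 0, 0, -15, 0, 0, 72], [0, 0, 0, -45, 0, 0, 72], [0, 0, 0, -85, 0, 0, 80], [0, 0, 0, -125, 0, 0, 87], [0, 0, 0, -150, 0, 0, 87]]
  ]
}}

```text
time: 9.2
position: [0.4554, 0.1133, 0.1833]
tool_rot: [0.533, 1.501, -0.532]
ft_force: [0.4, -0.2, -0.5]
grip_width: 0.985
```

```bash
python3 go.py .443 -.105 .18 38
```

```text
t 9.2 pos [0.4554 0.1133 0.1833] jaw -39.0 tilt 0.22 q [ 0.46 -0.02 -0.74  1.92 -0.01  1.24 -0.96] F [ 0.4 -0.2 -0.5] grip 85.7
  turn [-77.    0.2   0. ] shift [   3.3 -177.4  127.8]
  turn [103.    0.   -0.3] shift [   3.3 -177.4  127.8]
```

{"name": "servo_tool", "arguments": {
  "commands": [
    [[-8, 0, 0, -5, -20, 24, 87], [-18, 0, 0, -10, -60, 70, 87], [-28, 0, 0, -17, -100, 118, 87], [-38, 0, 0, -17, -140, 165, 87], [-48, 0, 0, -17, -160, 187, 87]]
  ]
}}

```text
time: 9.82
position: [0.4993, -0.1321, 0.1985]
tool_rot: [-0.126, 1.565, 0.124]
ft_force: [-0.3, 0.9, 0.8]
grip_width: 0.999
```

{"name": "servo_tool", "arguments": {
  "commands": [
    [[-9, 0, 0, 0, 0, 0, 87], [-18, 0, 0, 0, 0, 0, 87], [-27, 0, 0, 0, 0, 0, 87], [-32, 0, 0, 0, 0, 0, 87], [-32, 0, 0, 0, 0, 0, 87]]
  ]
}}

```text
time: 10.45
position: [0.4992, -0.1291, 0.1981]
tool_rot: [-0.558, 1.497, 0.557]
ft_force: [0.7, 0.4, -0.4]
grip_width: 1.001
```

```bash
python3 - <<'E'
from look import look
look('w3',[('cup','red',.4705,-.0945,130),('SAU','yellow',.454,.112,0)])
E
python3 go.py .4705 -.0945 .1 41
```

```text
cup red [280. 146.] (np.float64(0.4705), np.float64(-0.0937), np.float64(130.5), np.float64(0.06))
SAU yellow [424. -54.] (np.float64(0.4538), np.float64(0.1115), np.float64(15.6), np.float64(0.02))
t 10.5 pos [ 0.4992 -0.1292  0.1979] jaw 40.8 tilt 0.06 q [ 0.7   0.08 -0.52  1.8   0.04  1.28  0.88] F [-0.1  0.8 -0.3] grip 86.6
  turn [-0.2  0.   0.1] shift [97.9 45.1  0.9]
  turn [ 1.798e+02  1.000e-01 -0.000e+00] shift [97.9 45.1  0.9]
```

View pics/w3.png

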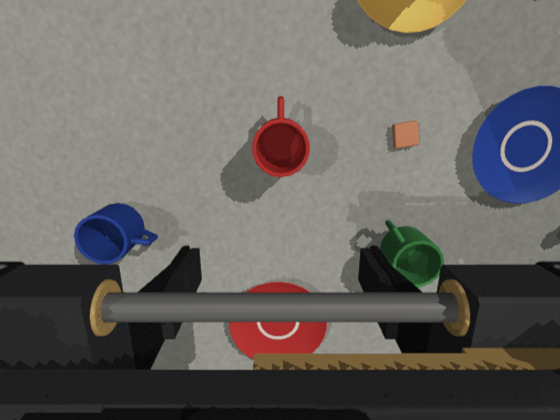

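Red cup at (281,146), handle straight up, so the jaws are square to it. Fit is (0.4705,-0.0937).

{"name": "servo_tool", "arguments": {
  "commands": [
    [[0, 0, 0, 10, 20, 1, 87], [0, 0, 0, 45, 42, 1.5, 87], [0, 0, 0, 85, 45.5, 1.5, 87], [0, 0, 0, 100, 45.5, 1.5, 87], [0, 0, 0, 100, 45.5, 1.5, 87]]
  ]
}}

```text
time: 11.12
position: [0.4702, -0.094, 0.0969]
tool_rot: [-0.557, 1.499, 0.558]
ft_force: [0.9, -0.3, 0.6]
grip_width: 1.0
```

{"name": "servo_tool", "arguments": {
  "commands": [
    [[0, 0, 0, 25, 0, 0, 87], [0, 0, 0, 50, 0, 0, 87], [0, 0, 0, 68, 0, 0, 87], [0, 0, 0, 75, 0, 0, 87], [0, 0, 0, 75, 0, 0, 87]]
  ]
}}

```text
time: 11.75
position: [0.4707, -0.094, 0.0223]
tool_rot: [-0.558, 1.498, 0.558]
ft_force: [-0.0, -0.6, 0.2]
grip_width: 1.0
```

```bash
python3 go.py .4705 -.0937 .023 40.5
```

```text
t 11.75 pos [ 0.4707 -0.094   0.0223] jaw 40.9 tilt 0.01 q [ 0.64  0.21 -0.54  2.06  0.13  0.91  0.75] F [-0.  -0.6  0.2] grip 87.0
  turn [0.4 0.  0. ] shift [-0.7  0.3  0. ]
  turn [-179.6   -0.     0. ] shift [-0.7  0.3  0. ]
```

{"name": "servo_tool", "arguments": {
  "commands": [
    [[0, 0, 0, 0, 0, 0, 65], [0, 0, 0, 0, 0, 0, 50], [0, 0, 0, 0, 0, 0, 45], [0, 0, 0, 0, 0, 0, 45], [0, 0, 0, 0, 0, 0, 45]]
  ]
}}

```text
time: 12.38
position: [0.4704, -0.0939, 0.0222]
tool_rot: [-0.558, 1.498, 0.558]
ft_force: [-1.3, -0.3, 1.9]
grip_width: 0.619
```

{"name": "servo_tool", "arguments": {
  "commands": [
    [[0, 0, 0, -10, 0, 0, 45], [0, 0, 0, -35, 0, 0, 45], [0, 0, 0, -70, 0, 0, 45], [0, 0, 0, -100, 0, 0, 45], [0, 0, 0, -110, 0, 0, 45]]
  ]
}}

```text
time: 13.0
position: [0.4715, -0.094, 0.1341]
tool_rot: [-0.56, 1.495, 0.556]
ft_force: [0.4, -0.6, -1.6]
grip_width: 0.627
```

```bash
python3 go.py .6151 -.265 .125 41
```

```text
t 13.0 pos [ 0.4715 -0.094   0.1341] jaw 40.9 tilt 0.2 q [ 0.68  0.05 -0.55  1.96  0.03  1.14  0.83] F [ 0.4 -0.6 -1.6] grip 54.5
  turn [-0.1  0.1  0.2] shift [   9.8 -223.2   -3.3]
  turn [ 1.799e+02  3.000e-01 -1.000e-01] shift [   9.8 -223.2   -3.3]
```

{"name": "servo_tool", "arguments": {
  "commands": [
    [[0, 0, 0, 0, -20, 0, 45], [0, 0, 0, 0, -70, -1, 45], [0, 0, 0, 0, -130, -2, 45], [0, 0, 0, 0, -185, -3, 45], [0, 0, 0, 0, -210, -3, 45]]
  ]
}}

```text
time: 13.62
position: [0.6057, -0.2594, 0.1286]
tool_rot: [-0.554, 1.502, 0.556]
ft_force: [-0.1, 1.3, -1.2]
grip_width: 0.626
```

{"name": "servo_tool", "arguments": {
  "commands": [
    [[0, 0, 0, 10, -10, 0, 45], [0, 0, 0, 30, -13, 0, 45], [0, 0, 0, 60, -13, 0, 45], [0, 0, 0, 80, -13, 0, 45], [0, 0, 0, 85, -13, 0, 45]]
  ]
}}

```text
time: 14.25
position: [0.6123, -0.2632, 0.0446]
tool_rot: [-0.557, 1.501, 0.561]
ft_force: [-0.6, -0.2, -1.4]
grip_width: 0.624
```

```bash
python3 go.py .6151 -.265 .0285 41
```

```text
t 14.25 pos [ 0.6123 -0.2632  0.0446] jaw 40.9 tilt 0.23 q [ 0.69  0.53 -0.43  1.58  0.24  1.09  0.92] F [-0.6 -0.2 -1.4] grip 54.3
  turn [-0.1 -0.1 -0.2] shift [16.1 -3.2  1. ]
  turn [179.9  -0.3   0.2] shift [16.1 -3.2  1. ]
```

{"name": "servo_tool", "arguments": {
  "commands": [
    [[0, 0, 0, 2, -3, 1, 45], [0, 0, 0, 7, -3, 1, 45], [0, 0, 0, 11, -3, 1, 45], [0, 0, 0, 14, -3, 1, 45], [0, 0, 0, 15.5, -3, 1, 45]]
  ]
}}

```text
time: 14.88
position: [0.6166, -0.2661, 0.0314]
tool_rot: [-0.558, 1.498, 0.558]
ft_force: [-0.2, -0.0, -0.9]
grip_width: 0.621
```

{"name": "servo_tool", "arguments": {
  "commands": [
    [[0, 0, 0, 0.4, 0, 0, 45], [0, 0, 0, 0.8, 0, 0, 45], [0, 0, 0, 1.2, 0, 0, 45], [0, 0, 0, 1.2, 0, 0, 45]]
  ]
}}

```text
time: 15.38
position: [0.6167, -0.2661, 0.0304]
tool_rot: [-0.558, 1.498, 0.558]
ft_force: [-0.5, -0.9, -1.7]
grip_width: 0.625
```

{"name": "servo_tool", "arguments": {
  "commands": [
    [[0, 0, 0, 0.5, 1, 0, 45], [0, 0, 0, 1, 2, -0.5, 45], [0, 0, 0, 1.5, 2, -0.5, 45], [0, 0, 0, 2, 2, -0.5, 45], [0, 0, 0, 2, 2, -0.5, 45]]
  ]
}}

```text
time: 16.0
position: [0.615, -0.2649, 0.0283]
tool_rot: [-0.558, 1.498, 0.558]
ft_force: [-0.1, 0.4, -1.9]
grip_width: 0.627
```

{"name": "servo_tool", "arguments": {
  "commands": [
    [[0, 0, 0, 0.4, 0, 0, 45], [0, 0, 0, 0.8, 0, 0, 45], [0, 0, 0, 0.8, 0, 0, 45]]
  ]
}}

```text
time: 16.38
position: [0.615, -0.2649, 0.0275]
tool_rot: [-0.558, 1.498, 0.558]
ft_force: [0.3, 0.8, -1.2]
grip_width: 0.629
```

{"name": "servo_tool", "arguments": {
  "commands": [
    [[0, 0, 0, 0.3, 0, 0, 45], [0, 0, 0, 0.7, 0, 0, 45], [0, 0, 0, 0.7, 0, 0, 45]]
  ]
}}

```text
time: 16.75
position: [0.6151, -0.265, 0.0273]
tool_rot: [-0.558, 1.498, 0.558]
ft_force: [-1.3, 0.4, 2.5]
grip_width: 0.624
```

{"name": "servo_tool", "arguments": {
  "commands": [
    [[0, 0, 0, 0, 0, 0, 58], [0, 0, 0, 0, 0, 0, 64], [0, 0, 0, 0, 0, 0, 72], [0, 0, 0, 0, 0, 0, 72], [0, 0, 0, -3, 0, 0, 72]]
  ]
}}

```text
time: 17.38
position: [0.6148, -0.2649, 0.0297]
tool_rot: [-0.558, 1.498, 0.558]
ft_force: [0.5, 0.6, 0.5]
grip_width: 0.823
```

{"name": "servo_tool", "arguments": {
  "commands": [
    [[0, 0, 0, -15, 0, 0, 72], [0, 0, 0, -45, 0, 0, 72], [0, 0, 0, -85, 0, 0, 80], [8, 0, 0, -125, 0, 0, 87], [16, 0, 0, -155, 0, 0, 87]]
  ]
}}

```text
time: 18.0
position: [0.6158, -0.265, 0.1885]
tool_rot: [-0.338, 1.542, 0.335]
ft_force: [-0.2, 0.3, 0.1]
grip_width: 0.981
```

```bash
python3 go.py .363 -.299 .195 -60
```

```text
t 18.0 pos [ 0.6158 -0.265   0.1885] jaw 24.6 tilt 0.2 q [ 0.67  0.41 -0.41  1.43  0.16  1.33  0.69] F [-0.2  0.3  0.1] grip 85.4
  turn [84.6  0.2  0. ] shift [  -7.3   74.3 -244. ]
  turn [-95.4  -0.    0.2] shift [  -7.3   74.3 -244. ]
```

{"name": "servo_tool", "arguments": {
  "commands": [
    [[9, 0, 0, -3, 10, -35, 87], [18, 0, 0, -7, 27, -90, 87], [28, 0, 0, -7, 44, -145, 87], [38, 0, 0, -7, 61, -200, 87], [48, 0, 0, -7, 74, -244, 87]]
  ]
}}

```text
time: 18.62
position: [0.3605, -0.3007, 0.1932]
tool_rot: [0.321, 1.545, -0.323]
ft_force: [1.1, -0.5, 0.1]
grip_width: 0.999
```

{"name": "servo_tool", "arguments": {
  "commands": [
    [[10, 0, 0, 0, 0, 0, 87], [20, 0, 0, 0, 0, 0, 87], [30, 0, 0, 0, 0, 0, 87], [36.5, 0, 0, 0, 0, 0, 87], [36.5, 0, 0, 0, 0, 0, 87]]
  ]
}}

```text
time: 19.25
position: [0.3629, -0.3003, 0.193]
tool_rot: [0.809, 1.413, -0.81]
ft_force: [-0.5, -0.5, 0.1]
grip_width: 0.998
```

```bash
python3 - <<'E'
from look import look
look('w4',[('cup','blue',.393,-.2815,30),('SAU','red',.6151,-.265,0)])
E
python3 go.py .393 -.2815 .1 -60
```

```text
cup blue [278. 157.] (np.float64(0.3934), np.float64(-0.2812), np.float64(31.2), np.float64(0.08))
SAU red none near [398.5654037  -89.39598225]
t 19.3 pos [ 0.3628 -0.3003  0.1928] jaw -59.5 tilt 0.08 q [ 0.9  -0.03 -0.26  1.91 -0.01  1.26 -0.39] F [ 0.4  0.4 -0. ] grip 86.8
  turn [ 0.5  0.1 -0. ] shift [92.8 35.6 -1. ]
  turn [-1.795e+02  0.000e+00  1.000e-01] shift [92.8 35.6 -1. ]
```

View pics/w4.png

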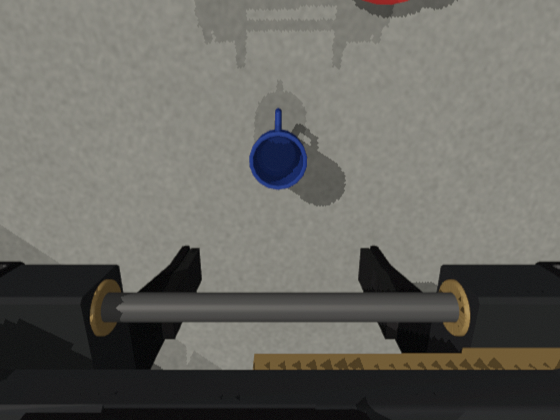

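Blue cup at (278,158), handle straight up: fit (0.3934,-0.2812), yaw 31°. The jaws line up with it.

{"name": "servo_tool", "arguments": {
  "commands": [
    [[0, 0, 0, 10, 18, -0.5, 87], [0, 0, 0, 45, 34, -1, 87], [0, 0, 0, 80, 36, -1, 87], [0, 0, 0, 95, 36, -1, 87], [0, 0, 0, 95, 36, -1, 87]]
  ]
}}

```text
time: 19.92
position: [0.3925, -0.2812, 0.0965]
tool_rot: [0.81, 1.416, -0.81]
ft_force: [-0.1, 0.5, 0.1]
grip_width: 1.003
```

{"name": "servo_tool", "arguments": {
  "commands": [
    [[0, 0, 0, 25, 0, 0, 87], [0, 0, 0, 50, 0, 0, 87], [0, 0, 0, 68, 0, 0, 87], [0, 0, 0, 75, 0, 0, 87], [0, 0, 0, 75, 0, 0, 87]]
  ]
}}

```text
time: 20.55
position: [0.3936, -0.2818, 0.0227]
tool_rot: [0.81, 1.413, -0.811]
ft_force: [-0.5, -0.1, 0.3]
grip_width: 1.004
```

```bash
python3 go.py .3934 -.2812 .0225 -59
```

```text
t 20.55 pos [ 0.3936 -0.2818  0.0227] jaw -59.6 tilt 0.07 q [ 0.84  0.19 -0.3   2.06  0.07  0.9  -0.53] F [-0.5 -0.1  0.3] grip 87.3
  turn [-0.6  0.1 -0. ] shift [ 0.2  0.2 -0.6]
  turn [ 1.794e+02 -0.000e+00 -1.000e-01] shift [ 0.2  0.2 -0.6]
```

{"name": "servo_tool", "arguments": {
  "commands": [
    [[0, 0, 0, 0, 0, 0, 65], [0, 0, 0, 0, 0, 0, 50], [0, 0, 0, 0, 0, 0, 45], [0, 0, 0, 0, 0, 0, 45], [0, 0, 0, 0, 0, 0, 45]]
  ]
}}

```text
time: 21.18
position: [0.3931, -0.2813, 0.022]
tool_rot: [0.811, 1.414, -0.811]
ft_force: [0.1, 1.1, 1.3]
grip_width: 0.623
```

{"name": "servo_tool", "arguments": {
  "commands": [
    [[0, 0, 0, -10, 0, 0, 45], [0, 0, 0, -35, 0, 0, 45], [0, 0, 0, -70, 0, 0, 45], [0, 0, 0, -100, 0, 0, 45], [0, 0, 0, -110, 0, 0, 45]]
  ]
}}

```text
time: 21.8
position: [0.3941, -0.282, 0.1341]
tool_rot: [0.81, 1.411, -0.811]
ft_force: [0.7, -0.2, -1.6]
grip_width: 0.622
```

```bash
python3 go.py .6731 .0764 .133 -60
```

```text
t 21.8 pos [ 0.3941 -0.282   0.1341] jaw -59.6 tilt 0.22 q [ 0.86  0.05 -0.3   1.96  0.02  1.14 -0.49] F [ 0.7 -0.2 -1.6] grip 54.2
  turn [ 0.4  0.2 -0.1] shift [   1.   421.9 -168.2]
  turn [-1.796e+02  1.000e-01  3.000e-01] shift [   1.   421.9 -168.2]
```

{"name": "servo_tool", "arguments": {
  "commands": [
    [[0, 0, 0, 0, 20, -8, 45], [0, 0, 0, 0, 65, -26, 45], [0, 0, 0, 0, 115, -46, 45], [0, 0, 0, 0, 165, -66, 45], [0, 0, 0, 0, 215, -86, 45]]
  ]
}}

```text
time: 22.42
position: [0.5353, -0.0971, 0.131]
tool_rot: [0.811, 1.415, -0.812]
ft_force: [0.5, -0.8, -0.6]
grip_width: 0.621
```

{"name": "servo_tool", "arguments": {
  "commands": [
    [[0, 0, 0, 0, 45, -25, 45], [0, 0, 0, 0, 90, -50, 45], [0, 0, 0, 0, 130, -75, 45], [0, 0, 0, 0, 150, -82, 45], [0, 0, 0, 0, 150, -82, 45]]
  ]
}}

```text
time: 23.05
position: [0.6227, 0.0503, 0.1305]
tool_rot: [0.809, 1.418, -0.808]
ft_force: [0.0, -0.6, -1.3]
grip_width: 0.628
```

```bash
python3 - <<'E'
from look import look
look('w5',[('SAU','blue',.6731,.0764,0)])
E
python3 go.py .6731 .0764 .1 -60
```

```text
SAU blue [284. 142.] (np.float64(0.6713), np.float64(0.0749), np.float64(17.3), np.float64(0.41))
t 23.1 pos [0.6223 0.0483 0.1306] jaw -59.6 tilt 0.14 q [ 0.33  0.38 -0.56  1.62  0.21  1.21 -1.31] F [-1.1 -0.5 -1.3] grip 54.4
  turn [ 0.4 -0.1  0.1] shift [30.5 58.1  1.6]
  turn [-1.796e+02 -2.000e-01 -1.000e-01] shift [30.5 58.1  1.6]
```

{"name": "servo_tool", "arguments": {
  "commands": [
    [[0, 0, 0, 0, 20, 0, 45], [0, 0, 0, 8, 45, 1, 45], [0, 0, 0, 35, 57, 1, 45], [0, 0, 0, 65, 58, 1, 45], [0, 0, 0, 85, 58, 1, 45]]
  ]
}}

```text
time: 23.72
position: [0.6723, 0.0742, 0.0447]
tool_rot: [0.81, 1.415, -0.815]
ft_force: [0.5, -0.6, -1.1]
grip_width: 0.625
```

{"name": "servo_tool", "arguments": {
  "commands": [
    [[0, 0, 0, 0, 0, 0, 45], [0, 0, 0, 0, 0, 0, 45]]
  ]
}}

```text
time: 23.98
position: [0.6743, 0.0761, 0.048]
tool_rot: [0.812, 1.413, -0.81]
ft_force: [0.3, 0.3, -0.5]
grip_width: 0.627
```

```bash
python3 go.py .673 .0765 .0285 -60
```

```text
t 23.98 pos [0.6743 0.0761 0.048 ] jaw -59.7 tilt 0.1 q [ 0.24  0.56 -0.53  1.54  0.3   1.11 -1.4 ] F [ 0.3  0.3 -0.5] grip 54.5
  turn [ 0.3  0.1 -0.1] shift [19.5 -0.9 -1. ]
  turn [-1.797e+02  1.000e-01  1.000e-01] shift [19.5 -0.9 -1. ]
```

{"name": "servo_tool", "arguments": {
  "commands": [
    [[0, 0, 0, 5, -1, -1, 45], [0, 0, 0, 11, -1, -1, 45], [0, 0, 0, 16, -1, -1, 45], [0, 0, 0, 18.5, -1, -1, 45], [0, 0, 0, 19.5, -1, -1, 45]]
  ]
}}

```text
time: 24.6
position: [0.6721, 0.077, 0.0271]
tool_rot: [0.81, 1.415, -0.811]
ft_force: [-1.0, -0.9, 2.0]
grip_width: 0.626
```

{"name": "servo_tool", "arguments": {
  "commands": [
    [[0, 0, 0, 0.4, 0, 0, 45], [0, 0, 0, 0.7, 0, 0, 45], [0, 0, 0, 0.7, 0, 0, 45]]
  ]
}}

```text
time: 24.98
position: [0.6723, 0.077, 0.0271]
tool_rot: [0.811, 1.414, -0.811]
ft_force: [-3.2, -1.0, 3.9]
grip_width: 0.627
```

{"name": "servo_tool", "arguments": {
  "commands": [
    [[0, 0, 0, 0, 0, 0, 58], [0, 0, 0, 0, 0, 0, 64], [0, 0, 0, 0, 0, 0, 72], [0, 0, 0, 0, 0, 0, 72], [0, 0, 0, -3, 0, 0, 72]]
  ]
}}

```text
time: 25.6
position: [0.672, 0.0769, 0.0294]
tool_rot: [0.81, 1.415, -0.811]
ft_force: [-0.1, -0.2, -0.3]
grip_width: 0.818
```

{"name": "servo_tool", "arguments": {
  "commands": [
    [[0, 0, 0, -15, 0, 0, 72], [0, 0, 0, -45, 0, 0, 72], [0, 0, 0, -85, 0, 0, 80], [-9, 0, 0, -125, 0, 0, 87], [-19, 0, 0, -160, 0, 0, 87]]
  ]
}}

```text
time: 26.22
position: [0.6727, 0.0773, 0.1929]
tool_rot: [0.551, 1.497, -0.549]
ft_force: [1.0, 0.8, -0.0]
grip_width: 0.984
```

{"name": "servo_tool", "arguments": {
  "commands": [
    [[-10, 0, 0, 0, 0, 0, 87], [-20, 0, 0, 0, 0, 0, 87], [-30, 0, 0, 0, 0, 0, 87], [-40, 0, 0, 0, 0, 0, 87], [-50, 0, 0, 0, 0, 0, 87]]
  ]
}}

```text
time: 26.85
position: [0.6725, 0.077, 0.191]
tool_rot: [-0.133, 1.565, 0.133]
ft_force: [0.3, 0.2, -0.9]
grip_width: 0.996
```

```bash
python3 go.py .685 -.105 .195 73
```

```text
t 26.85 pos [0.6725 0.077  0.191 ] jaw 9.7 tilt 0.08 q [ 0.4   0.5  -0.78  1.4   0.35  1.38 -0.21] F [ 0.3  0.2 -0.9] grip 86.6
  turn [-63.3   0.1   0.1] shift [  -3.9 -181.5  -18.3]
  turn [ 1.167e+02  1.000e-01 -1.000e-01] shift [  -3.9 -181.5  -18.3]
```

{"name": "servo_tool", "arguments": {
  "commands": [
    [[-10, 0, 0, -3, -30, -3, 87], [-20, 0, 0, -3, -75, -7, 87], [-30, 0, 0, -3, -120, -12, 87], [-40, 0, 0, -3, -160, -16, 87], [-50, 0, 0, -3, -181, -18, 87]]
  ]
}}

```text
time: 27.48
position: [0.6841, -0.1086, 0.1937]
tool_rot: [-0.81, 1.415, 0.806]
ft_force: [0.0, -0.7, -0.7]
grip_width: 0.997
```

{"name": "servo_tool", "arguments": {
  "commands": [
    [[-7, 0, 0, 0, 0, 0, 87], [-13, 0, 0, 0, 0, 0, 87], [-13, 0, 0, 0, 0, 0, 87]]
  ]
}}

```text
time: 27.85
position: [0.6842, -0.1047, 0.1937]
tool_rot: [-0.979, 1.339, 0.978]
ft_force: [-0.1, 0.2, -0.6]
grip_width: 1.0
```

```bash
python3 - <<'E'
from look import look
look('w6',[('cup','green',.65,-.093,163)])
E
python3 go.py .65 -.093 .1 73
```

```text
cup green [280. 155.] (np.float64(0.6552), np.float64(-0.0908), np.float64(165.6), np.float64(0.1))
t 27.9 pos [ 0.6841 -0.1046  0.1935] jaw 72.2 tilt 0.05 q [ 0.73  0.59 -0.93  1.35  0.47  1.43  1.08] F [-0.1 -0.2 -0.5] grip 87.1
  turn [-0.8  0.   0.1] shift [93.5 36.1  0.7]
  turn [ 1.792e+02  1.000e-01 -0.000e+00] shift [93.5 36.1  0.7]
```

View pics/w6.png

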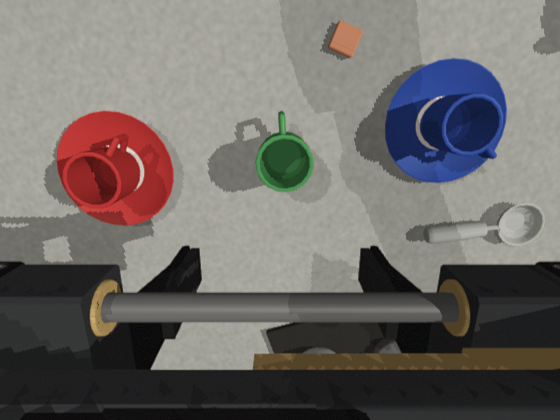

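Green cup at (285,162), handle up: fit (0.655,-0.091), yaw 166°. The red and blue cups stand on their saucers.

{"name": "servo_tool", "arguments": {
  "commands": [
    [[-2, 0, 0, 10, 16, 2, 87], [-3.4, 0, 0, 45, 30, 4, 87], [-3.4, 0, 0, 80, 32, 4.3, 87], [-3.4, 0, 0, 95, 32, 4.3, 87], [-3.4, 0, 0, 95, 32, 4.3, 87]]
  ]
}}

```text
time: 28.52
position: [0.6545, -0.091, 0.0972]
tool_rot: [-1.023, 1.318, 1.024]
ft_force: [-0.5, -1.0, -0.3]
grip_width: 0.998
```

```bash
python3 go.py .6552 -.0908 .0225 75.6
```

```text
t 28.52 pos [ 0.6545 -0.091   0.0972] jaw 75.7 tilt 0.07 q [ 0.77  0.61 -0.93  1.54  0.5   1.25  1.08] F [-0.5 -1.  -0.3] grip 86.8
  turn [ 0.1 -0.  -0.1] shift [74.7 -0.7  0.3]
  turn [-1.799e+02  1.000e-01 -0.000e+00] shift [74.7 -0.7  0.3]
```

{"name": "servo_tool", "arguments": {
  "commands": [
    [[0, 0, 0, 25, -0.5, 0, 87], [0, 0, 0, 50, -0.5, 0, 87], [0, 0, 0, 68, -0.5, 0, 87], [0, 0, 0, 75, -0.5, 0, 87], [0, 0, 0, 75, -0.5, 0, 87]]
  ]
}}

```text
time: 29.15
position: [0.6556, -0.0908, 0.023]
tool_rot: [-1.024, 1.316, 1.024]
ft_force: [0.4, 0.5, 0.8]
grip_width: 0.996
```

{"name": "servo_tool", "arguments": {
  "commands": [
    [[0, 0, 0, 0, 0, 0, 65], [0, 0, 0, 0, 0, 0, 50], [0, 0, 0, 0, 0, 0, 45], [0, 0, 0, 0, 0, 0, 45], [0, 0, 0, 0, 0, 0, 45]]
  ]
}}

```text
time: 29.78
position: [0.6553, -0.091, 0.0228]
tool_rot: [-1.024, 1.317, 1.024]
ft_force: [-0.3, 0.2, 1.4]
grip_width: 0.622
```

{"name": "servo_tool", "arguments": {
  "commands": [
    [[0, 0, 0, -10, 0, 0, 45], [0, 0, 0, -35, 0, 0, 45], [0, 0, 0, -70, 0, 0, 45], [0, 0, 0, -110, 0, 0, 45], [0, 0, 0, -130, 0, 0, 45]]
  ]
}}

```text
time: 30.4
position: [0.6567, -0.0904, 0.1568]
tool_rot: [-1.027, 1.313, 1.021]
ft_force: [0.7, 0.3, -0.9]
grip_width: 0.624
```

```bash
python3 go.py .491 .458 .15 75.6 .5 .20 .15 75.6
```

```text
t 30.4 pos [ 0.6567 -0.0904  0.1568] jaw 75.8 tilt 0.28 q [ 0.78  0.56 -0.96  1.48  0.46  1.34  1.11] F [ 0.7  0.3 -0.9] grip 54.3
  turn [0.2 0.  0.3] shift [  5.6 295.4 490.9]
  turn [-179.8   -0.4    0. ] shift [  5.6 295.4 490.9]
t 30.4 pos [ 0.6567 -0.0904  0.1568] jaw 75.8 tilt 0.28 q [ 0.78  0.56 -0.96  1.48  0.46  1.34  1.11] F [ 0.7  0.3 -0.9] grip 54.3
  turn [0.2 0.  0.3] shift [  5.9 223.3 243. ]
  turn [-179.8   -0.4    0. ] shift [  5.9 223.3 243. ]
```

{"name": "servo_tool", "arguments": {
  "commands": [
    [[0, 0, 0, 0, 10, 20, 45], [0, 0, 0, 0, 34, 70, 45], [0, 0, 0, 0, 60, 122, 45], [0, 0, 0, 0, 85, 174, 45], [0, 0, 0, 0, 110, 226, 45]]
  ]
}}

```text
time: 31.02
position: [0.6015, 0.1582, 0.1508]
tool_rot: [-1.024, 1.318, 1.027]
ft_force: [1.0, -0.2, -0.8]
grip_width: 0.628
```

{"name": "servo_tool", "arguments": {
  "commands": [
    [[0, 0, 0, 0, 25, 52, 45], [0, 0, 0, 0, 50, 104, 45], [0, 0, 0, 0, 76, 156, 45], [0, 0, 0, 0, 100, 205, 45], [0, 0, 0, 0, 125, 245, 45]]
  ]
}}

```text
time: 31.65
position: [0.5398, 0.4264, 0.1505]
tool_rot: [-1.026, 1.319, 1.028]
ft_force: [0.5, -0.3, -0.4]
grip_width: 0.623
```

```bash
python3 go.py .491 .458 .14 75.6
```

```text
t 31.65 pos [0.5398 0.4264 0.1505] jaw 75.9 tilt 0.19 q [-0.05  0.64 -0.98  1.41  0.53  1.38  0.28] F [ 0.5 -0.3 -0.4] grip 54.2
  turn [ 0.3 -0.1 -0.2] shift [10.7 55.  18.8]
  turn [-179.7    0.3   -0.2] shift [10.7 55.  18.8]
```

{"name": "servo_tool", "arguments": {
  "commands": [
    [[0, 0, 0, 0, 0, 10, 45], [0, 0, 0, 0, 0, 19, 45], [0, 0, 0, 0, 0, 19, 45], [0, 0, 0, 0, 0, 19, 45]]
  ]
}}

```text
time: 32.15
position: [0.5488, 0.4403, 0.1522]
tool_rot: [-1.023, 1.318, 1.022]
ft_force: [0.1, 0.4, -1.4]
grip_width: 0.625
```

```bash
python3 - <<'E'
from h import *
c=cam('wrist'); im=vision.get_image('wrist'); cv2.imwrite('pics/w7.png',im[:,:,::-1])
h=cv2.cvtColor(im,cv2.COLOR_RGB2HSV); m=cv2.inRange(h,(0,0,140),(180,60,255))
u=proj(c,[[.4917,.4577,.005]])[0]; print(u)
for A,ct,b in blobs(m,40):
    if np.linalg.norm(ct-u)<80:
        e=cv2.fitEllipse(cv2.convexHull(np.argwhere(b)[:,::-1].astype(np.int32))); print(A,e,back(c,*e[0],.0052))
E
python3 go.py .4917 .4577 .045 75.6
```

```text
[282.33610151 132.25159565]
88366 ((279.72613525390625, 137.52684020996094), (320.87213134765625, 655.8579711914062), 101.01741790771484) [0.49571088 0.45417945]
915 ((282.3088684082031, 131.6485595703125), (58.72795104980469, 60.77479553222656), 3.442744255065918) [0.49115343 0.45781166]
t 32.2 pos [0.5488 0.4404 0.1524] jaw 75.6 tilt 0.06 q [-0.09  0.66 -0.97  1.36  0.54  1.39  0.27] F [ 0.6 -0.7 -1.2] grip 54.4
  turn [ 0.  -0.1  0. ] shift [107.3  59.7   2.7]
  turn [-1.8e+02 -0.0e+00 -1.0e-01] shift [107.3  59.7   2.7]
```

View pics/w7.png

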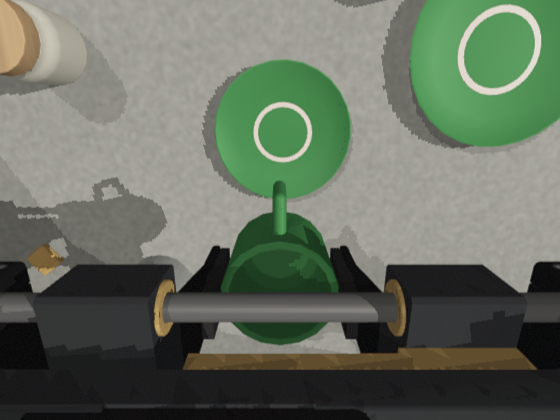

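The small green saucer's ring is at (282,132), which puts it at (0.4912,0.4578). The larger one is at right (500,50) and gets left alone.

{"name": "servo_tool", "arguments": {
  "commands": [
    [[0, 0, 0, 0, 20, 1, 45], [0, 0, 0, 10, 48, 2.5, 45], [0, 0, 0, 40, 60, 3, 45], [0, 0, 0, 75, 60, 3, 45], [0, 0, 0, 100, 60, 3, 45]]
  ]
}}

```text
time: 32.83
position: [0.4891, 0.4592, 0.0514]
tool_rot: [-1.025, 1.317, 1.025]
ft_force: [0.8, -0.2, -0.6]
grip_width: 0.624
```

{"name": "servo_tool", "arguments": {
  "commands": [
    [[0, 0, 0, 2, 0, 0, 45], [0, 0, 0, 4, 0, 0, 45], [0, 0, 0, 4, 0, 0, 45]]
  ]
}}

```text
time: 33.2
position: [0.4911, 0.4603, 0.0499]
tool_rot: [-1.023, 1.315, 1.024]
ft_force: [0.6, -0.4, -0.3]
grip_width: 0.626
```

```bash
python3 go.py .4912 .4578 .0285 75.6
```

```text
t 33.2 pos [0.4911 0.4603 0.0499] jaw 75.7 tilt 0.11 q [-0.13  0.7  -0.94  1.55  0.59  1.2   0.14] F [ 0.6 -0.4 -0.3] grip 54.5
  turn [0.1 0.1 0.1] shift [21.4 -0.7 -2.4]
  turn [-1.799e+02 -1.000e-01  2.000e-01] shift [21.4 -0.7 -2.4]
```

{"name": "servo_tool", "arguments": {
  "commands": [
    [[0, 0, 0, 5, -0.7, -2, 45], [0, 0, 0, 11, -0.7, -2.4, 45], [0, 0, 0, 16, -0.7, -2.4, 45], [0, 0, 0, 19, -0.7, -2.4, 45], [0, 0, 0, 20.5, -0.7, -2.4, 45]]
  ]
}}

```text
time: 33.83
position: [0.4905, 0.457, 0.0278]
tool_rot: [-1.024, 1.317, 1.024]
ft_force: [-1.2, -1.2, 4.5]
grip_width: 0.626
```

{"name": "servo_tool", "arguments": {
  "commands": [
    [[0, 0, 0, 0.3, 0, 0, 45], [0, 0, 0, 0.6, 0, 0, 45], [0, 0, 0, 0.6, 0, 0, 45]]
  ]
}}

```text
time: 34.2
position: [0.4907, 0.4572, 0.0278]
tool_rot: [-1.024, 1.316, 1.024]
ft_force: [-0.5, -0.4, 0.7]
grip_width: 0.626
```

{"name": "servo_tool", "arguments": {
  "commands": [
    [[0, 0, 0, 0, 0, 0, 58], [0, 0, 0, 0, 0, 0, 64], [0, 0, 0, 0, 0, 0, 72], [0, 0, 0, 0, 0, 0, 72], [0, 0, 0, -3, 0, 0, 72]]
  ]
}}

```text
time: 34.83
position: [0.4905, 0.4569, 0.0303]
tool_rot: [-1.024, 1.317, 1.024]
ft_force: [0.3, -0.2, 0.8]
grip_width: 0.826
```

{"name": "servo_tool", "arguments": {
  "commands": [
    [[0, 0, 0, -15, 0, 0, 72], [0, 0, 0, -45, 0, 0, 72], [0, 0, 0, -85, -20, 0, 80], [0, 0, 0, -125, -50, 0, 87], [0, 0, 0, -170, -80, 0, 87]]
  ]
}}

```text
time: 35.45
position: [0.5688, 0.4371, 0.203]
tool_rot: [-1.024, 1.316, 1.024]
ft_force: [0.5, 0.3, 0.2]
grip_width: 0.986
```

{"name": "servo_tool", "arguments": {
  "commands": [
    [[0, 0, 0, -5, -15, 0, 87], [0, 0, 0, -10, -25, 0, 87], [0, 0, 0, -10, -25, 0, 87], [0, 0, 0, -10, -25, 0, 87]]
  ]
}}

```text
time: 35.95
position: [0.591, 0.4316, 0.2093]
tool_rot: [-1.025, 1.318, 1.026]
ft_force: [-0.3, 0.4, -0.4]
grip_width: 1.0
```

```bash
python3 - <<'E'
from h import *
for n in('wrist','top','side'):
    im=vision.get_image(n); cv2.imwrite(f'pics/end_{n}.png',im[:,:,::-1])
im=cv2.imread('pics/end_top.png')[130:290,60:480]; b=cv2.imread('pics/top0.png')[130:290,60:480]
cv2.imwrite('pics/end_cmp.png',cv2.resize(np.vstack([im,b[:140]]),None,fx=1.9,fy=1.9,interpolation=cv2.INTER_CUBIC))
E
python3 go.py .4912 .4578 .0285 75.6
```

```text
t 36.1 pos [0.5914 0.4316 0.2099] jaw 75.8 tilt 0.07 q [-0.1   0.68 -0.96  1.2   0.55  1.52  0.35] F [-0.1  0.  -0.4] grip 87.2
  turn [ 0.2 -0.1 -0. ] shift [181.5 103.4   1.1]
  turn [-1.798e+02  1.000e-01 -1.000e-01] shift [181.5 103.4   1.1]
```

View pics/end_wrist.png

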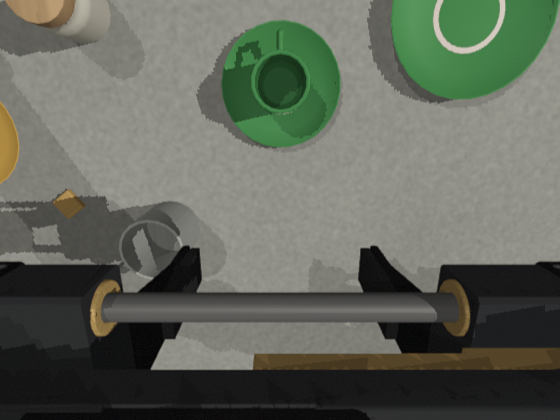

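View pics/end_cmp.png

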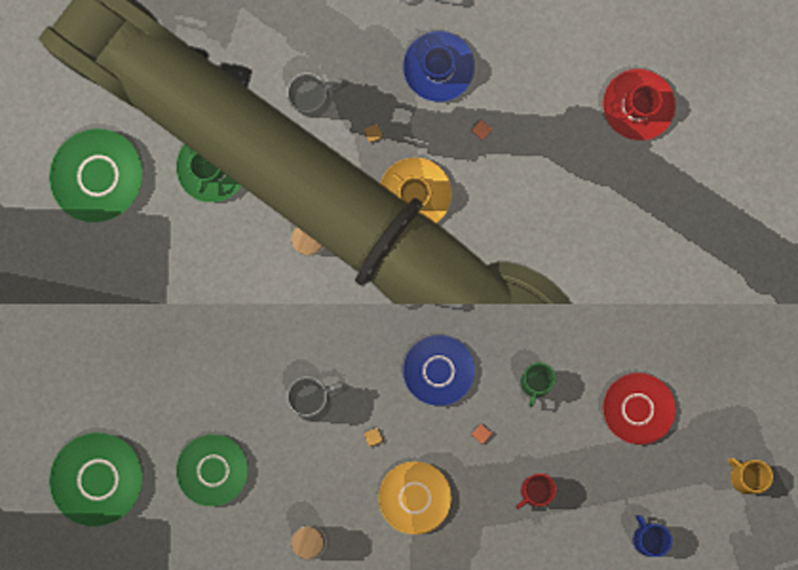

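Everything stands where expected. In w_end, green is at (280,80) on its saucer, and the jug and jar look unmoved in the comparison. To check centring, I overlay the model cup at each saucer centre.

```bash
python3 - <<'E'
from h import *
S=dict(red=(.6151,-.265,131),blue=(.6728,.0766,31),yellow=(.4538,.1113,51),green=(.4912,.4578,166))
tiles=[]
for n in('top','side'):
    im=cv2.imread(f'pics/end_{n}.png'); c=cam(n); row=[]
    for k,(x,y,w) in S.items():
        u=proj(c,[[x,y,.03]])[0].astype(int)-20; K=5
        t=cv2.resize(im[u[1]:u[1]+40,u[0]:u[0]+40],None,fx=K,fy=K,interpolation=cv2.INTER_CUBIC)
        for r,z,cl in((.027,.061,(255,255,255)),(.062,.013,(0,255,255))):
            p=(proj(c,ring(r,z)+[x,y,0])-u)*K+K/2; cv2.polylines(t,[np.round(p).astype(np.int32)],True,cl,1)
        row.append(t)
    tiles.append(np.hstack(row))
cv2.imwrite('pics/ov.png',np.vstack(tiles))
E
```

```text
(no output)
```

View pics/ov.png

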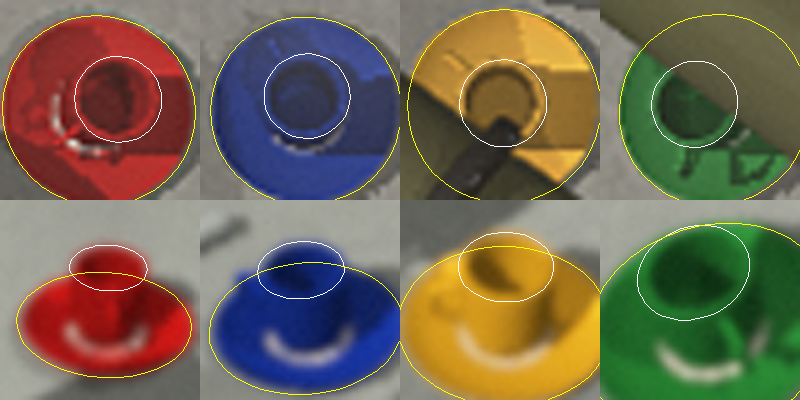

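In both views, the drawn rims and saucer outlines match the picture to about a pixel (roughly 3 mm). The cups are upright and centred, and the saucers haven't moved. I'm handing in.

```bash
python3 -c "
from bench import close_job
print(close_job())"
```

```text
the job is handed in; nothing more can be done
None
```

All four espresso cups now stand upright on the saucers of their own colour, and I handed the job in at about 36 s of the 99 s allowed. For green I used the smaller of the two saucers. I lowered each cup until the wrist sensor felt light contact of about 2–6 N, then opened the fingers and lifted straight up.

- **Centring:** in the last pictures, the cup and saucer outlines drawn at the measured positions matched the top and side views to about one pixel (roughly 3 mm). In the top view the arm partly hid the yellow and green cups; the side view showed both, and the wrist view also showed green.
- **Other objects:** the saucers, sugar jar and milk jug looked unmoved compared with the first picture. The arm partly hid the jar, so that check is only by eye.
- **Robot:** the gripper was open, about 0.2 m above the counter and touching nothing.
- **Checks that failed or were missing:** one wrist measurement of the blue saucer was spoiled by the blue cup in the gripper, so I used the earlier readings. The red saucer's position came from the top camera alone.

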